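# Clamp a hex hose coupling by its flats

## Task

Stand the steel hose coupling upright on the bed of the blue bench vice, midway along the width of the jaws, turned so that two of its six flats are already square to the jaws when you let go of it. Then slide the loose jaw up by its black handle until both jaws sit flush on those flats, and leave it clamped. Do not disturb the pots, calculator, padlock and thermometer round it.

Things in the scene. Friction and masses are not known exactly. Their poses are not given: they have to be found in the camera images.
- coupling_mid (a point): Centre (half-way up) of the loose steel hose coupling, 95 mm tall, 0.3 to 0.6 kg, upright at the start; z up. Its lower 42 mm are a hexagon, 60 mm across flats, 69 mm across corners. This frame's +y and -y point square out of two flats; flats repeat every 60 degrees, and any of the three pairs will do. At the start it stands 15 to 30 degrees off square to the jaws.
- coupling_neck (a point): Grip point on the coupling's round neck, 72 mm above its underside, same axes as coupling_mid. The ribbed neck, with a blue band, is 42 mm in diameter and runs from 45 to 95 mm above the underside; a 3 mm collar, 54 mm wide, lies between it and the hexagon.
- vice_bed (a point): Point on the bed of the blue vice, 14 mm above the worktop. The vice is fixed; base 130 mm in x, y from -145 to +95 mm. z up, y along the vice, square to the jaw faces. The fixed jaw's face is at y = +45 mm and looks to -y; the loose jaw slides along +y towards it. Both jaws span x = -55 to +55 mm and stand 40 mm above the bed, which is bare and level between them.
- vice_60 (a point): Same point as vice_bed, with the axes turned 60 degrees anticlockwise about z (the hexagon has flats every 60 degrees). Only a reference for judging that the flats are square.
- vice_120 (a point): Same point as vice_bed, with the axes turned 120 degrees anticlockwise about z (the hexagon has flats every 60 degrees). Only a reference for judging that the flats are square.
- jaw (a joint): Slide of the loose jaw, in m: its face lies at y = -55 mm + this value in the vice_bed frame; the gap is 100 mm minus it. 0 is fully open, stop at 60 mm; it starts at 0 to 15 mm. About 40 mm when flush on the flats; a coupling askew stops it sooner. It takes about 3 N to slide (some 10 N while it also pushes the coupling along the bed) and stays where it is left.
- jaw_handle (a point): Grip point of the loose jaw's black upright handle, 81 mm above the worktop; same axes as vice_bed. The handle is 30 mm in x by 16 mm in y, rises from 59 to 99 mm above the worktop, its centre 38 mm behind (-y of) the loose jaw's face; it moves with the jaw. It can be gripped from above or pushed.
- sample_pot_0: Bystander: sample pot with white lid and beige body, 50 mm wide, 66 mm tall, at the back of the worktop; origin at its underside.
- sample_pot_1: Bystander: sample pot with blue lid, 50 mm wide, 66 mm tall, at the back; origin at its underside.
- sample_pot_2: Bystander: sample pot with white lid and reddish body, 50 mm wide, 66 mm tall, at the back; origin at its underside.
- calculator: Bystander: grey calculator lying flat, 118x68x15 mm, to the left; origin at the centre of its underside.
- padlock: Bystander: red padlock lying flat, 76x38x20 mm, to the right in front; origin at the centre of its underside.
- thermometer: Bystander: white food thermometer lying flat, 46x152x18 mm, to the right; origin at the centre of its underside.
Mind the look-alikes: they are no part of the job. Leave any pink or red look-alike of the part that bears coupling_mid alone.

How it is judged:
On the way, in this order (a step that is already met when the one before it is completed fails the run):
1. the coupling stands upright on the bed between the open jaws, two flats square to them within about 8.5 degrees, let go (x of coupling_mid in the frame of vice_bed between -0.025 and 0.025 m and y of coupling_mid in the frame of vice_bed between -0.04 and 0.02 m and z of coupling_mid in the frame of vice_bed between 0.0425 and 0.0525 m and angle between coupling_mid's own z axis and vertical below 0.08 rad and contact force between the fingers and coupling below 0.2 N and (angle between the y axis of coupling_mid and the y axis of vice_bed, either way round below 0.15 rad or angle between the y axis of coupling_mid and the y axis of vice_60, either way round below 0.15 rad or angle between the y axis of coupling_mid and the y axis of vice_120, either way round below 0.15 rad)), for 0.2 s.
2. the loose jaw is slid up and both jaws sit flush on two flats (value of joint jaw between 0.037 and 0.043 m), for 0.2 s.
At the end, for the whole second after the job is handed in: The coupling stands upright (within about 4.5 degrees) on the vice bed, its axis within 25 mm of the middle of the jaws' width, and the gap between the jaws is at most 63 mm, 3 mm over the 60 mm across flats, which it can only be with two flats within about 5 degrees of square to the jaws (all of step 2 and x of coupling_mid in the frame of vice_bed between -0.025 and 0.025 m and y of coupling_mid in the frame of vice_bed between 0.008 and 0.02 m and z of coupling_mid in the frame of vice_bed between 0.0425 and 0.0525 m and angle between coupling_mid's own z axis and vertical below 0.08 rad); the robot touches nothing.
It fails at once if a bystander (pot, calculator, padlock or thermometer) is moved more than 30 mm (distance of any of sample_pot_0, sample_pot_1, sample_pot_2, calculator, padlock, thermometer from where it was at the start of the episode above 0.03 m).
It also fails if it takes over 54 s, if anything falls off the work surface, if the arm or the gripper's body presses on something with over 40 N, if the wrist force passes 120 N, or if a joint passes its speed limit or range.

## Robot

A 6-joint arm with a two-finger parallel gripper is mounted at the origin on a cart in front of the work surface, level with it; the furniture and walls round the work are solid. World frame = base frame: x ahead of the robot, y to its left, z up, the work surface at z = 0. Lengths are in m, angles in rad, forces in N, time in s.
With the tool pointing down it reaches from about 0.35 to 0.725 m from the base axis. Payload 4.3 kg.
Tool frame: the origin (TCP) lies at the very end of the fingers, on their centre line; the grasp point (between the pads) lies 19 mm behind it; z points along the fingers, y is the line along which they close (so a half turn about z gives the same grasp; the last joint's range is limited). The gripper opens to 85 mm and grips with 20 to 120 N. Pads are 22 mm wide; open, the fingers measure 114 mm over their backs; the gripper's body (76 mm by 85 mm) begins 54 mm behind the grasp point. The pads swing forward as they close: fully open they stand 13 mm farther back than shut.
Start: joints at [-1.285, 0.377, 0.081, 1.274, 0, 1.46], TCP at [0.222, -0.531, 0.231] pointing down, gripper open.
Joint ranges: [-2.72, 2.72], [-0.84, 1.66], [-1.02, 1.22], [-1.77, 2.12], [-1.37, 1.28], [-3.14, 3.14]. Speed limits (rad/s): [2.57, 2.57, 3.14, 3.14, 3.14, 3.14].

## Interface

Orientations are given as [roll, pitch, yaw] about the fixed x, y, z axes, in that order (R = Rz(yaw) Ry(pitch) Rx(roll)).
In Python, from bench import manip gives the robot as it stands.
- The arm moves only by the shell command python3 -m crank 'ROWS' [OPENING] [FORCE]. ROWS is JSON, a list of rows, each an object of numbers: "tx", "ty", "tz": the shift along the tool's x, y, z in cm; "twist": the turn about the tool's z in degrees. A call has 1 to 12 rows; each row shifts and turns the commanded pose from where the row before left it, along the tool's axes as they then stand; what a row does not reach is not made up. A row lasts 1/10 s, in which the tool goes at most 50 mm and 8.59 degrees, less where a joint would pass 70% of its speed; a pose out of reach is approached as far as the arm can. A call is refused whole if a number of a shift passes 5 or a number of a turn 8.59, either way. A call with a gripper value outside its range is refused whole. OPENING is the finger opening in cm, from 0 to 8.54, set as the call begins (- or left out, the last holds). The fingers move at their own pace and stop on an object; FORCE is the grip in N (left out, the last holds). Time passes only in rows, so rows that do not move let the fingers close. It gives the time, the measured TCP pose, the force, the opening and the grip force at its end, in the units of the state.
- manip.state(): the state, without advancing time (a new reading comes with each control period).
- manip.grab_frame(name): name is "scene" or "top"; returns the picture (420x560x3 uint8, red, green, blue); there is no depth.
- manip.calibration(name): a dict with "mtx" (3x3 intrinsics, pixels), "extrinsics" (4x4, takes a point from camera to world coordinates). Camera axes: x right, y down, z forward; pixel columns grow to the right and rows downward; lengths in m; the calibration is good to about 2 mm. A picture is of the moment at which its call begins. calibration takes no time and is no camera call.
- manip.sign_off(): hands the job in; it is judged then, once.
The state is a dict: "time_s": time; "q": joint angles; "joint_vel": joint speeds; "joint_torque": joint torques, N m; "tool_pos": TCP position; "eef_rot": TCP orientation; "wrist_force": force on the tool from outside, world axes, zero at the start; "moment": the same for the moment, N m; "finger_gap": opening from 0.0 (shut) to 1.0 (fully open); "gripper_force": force on a finger pad.
Only numpy, scipy, OpenCV 4.12 (cv2) and the standard library are available. Lean on these libraries where they do the work, as an engineer would, in place of code of your own. Each camera call takes 0.05 s, during which the arm holds its last target. There are 200 camera calls.

## Working session

There is one attempt and no reset: what is moved stays moved. The work goes in short steps, Python scripts to look and compute and a shell command to move; the robot and the scene stay as the last step left them, time stands still between calls to the robot, and variables do not carry over. Pictures are saved under pics/ and viewed, at most 10 in all, crops included, and the job is handed in when it is done.

```bash
mkdir -p pics; python3 - <<'E'
from bench import manip
import cv2
for n in("scene","top"):
    f=manip.grab_frame(n); cv2.imwrite(f"pics/{n}0.png",cv2.resize(f[:,:,::-1],(800,600),interpolation=cv2.INTER_CUBIC))
    c=manip.calibration(n);print(c["mtx"],c["extrinsics"])
print(manip.state())
E
```

```text
[[519.97440558   0.         272.23370351]
 [  0.         519.97440558 211.26259137]
 [  0.           0.           1.        ]] [[ 0.61708938 -0.35927268  0.70008845 -0.36053534]
 [-0.78687952 -0.27652064  0.55168555 -0.77550933]
 [-0.00461664 -0.89132456 -0.45334227  0.68974444]
 [ 0.          0.          0.          1.        ]]
[[418.95748483   0.         277.88034267]
 [  0.         418.95748483 211.30535218]
 [  0.           0.           1.        ]] [[ 0.02720353 -0.98768669  0.15406158  0.38728814]
 [-0.99951035 -0.02925892 -0.01108935 -0.00412495]
 [ 0.01546048 -0.15368447 -0.98799902  1.41256464]
 [ 0.          0.          0.          1.        ]]
{'time_s': 0.1, 'q': array([-1.28531680e+00,  3.78045030e-01,  7.98012099e-02,  1.27444218e+00,
        1.17571633e-05,  1.46050735e+00]), 'joint_vel': array([ 0.00046184, -0.00260834,  0.00252377, -0.00096585, -0.00011505,
        0.00052624]), 'joint_torque': array([ 7.33237703e-04, -4.64694536e+01,  2.70581764e+01,  1.20870536e-02,
       -5.06478887e-05,  2.08600352e-05]), 'tool_pos': array([ 0.2215205 , -0.52997818,  0.23043908]), 'eef_rot': array([-3.13971575e+00, -2.19673870e-04,  3.95768285e-01]), 'wrist_force': array([ 0.56094516, -0.28528896,  0.15215227]), 'moment': array([-0.00188001,  0.02784823, -0.00922879]), 'gripper_force': 0.0, 'finger_gap': 1.001710322522171}
```

View pics/scene0.png

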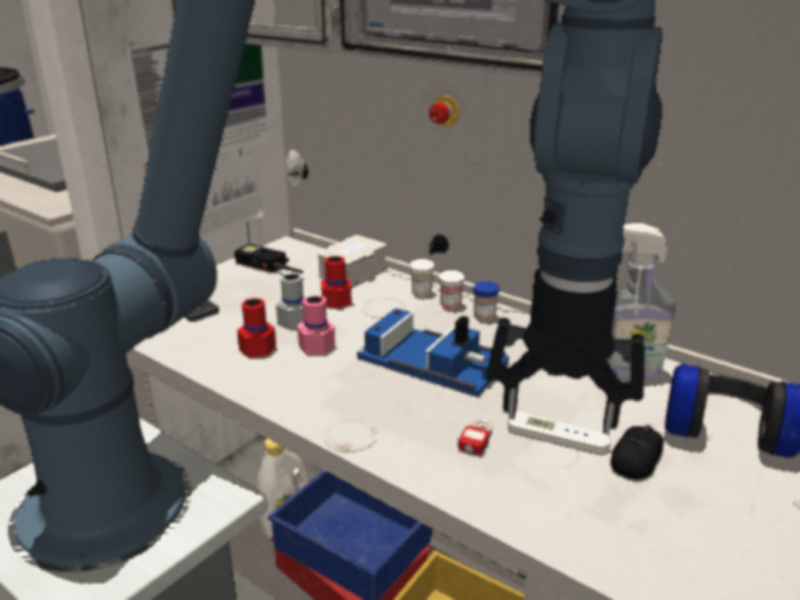

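View pics/top0.png

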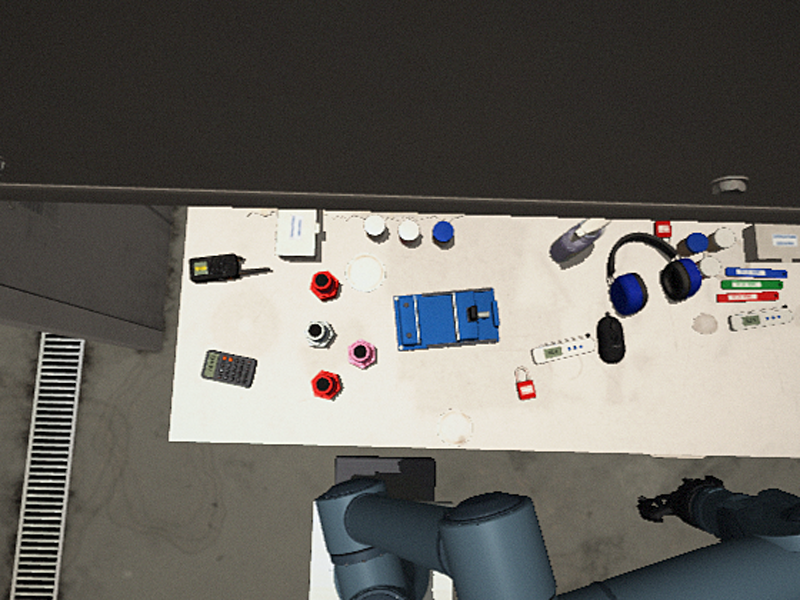

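The top picture shows the steel coupling at about (320,333), red look-alikes at (325,285) and (326,385), and a pink one at (362,352). Only the grey one fits "steel". The vice is at (395–498, 288–350), with its handle at about (475,313). Next I'll confirm in an enlarged crop.

```bash
python3 - <<'E'
from bench import manip
import cv2
f=manip.grab_frame("top")[:,:,::-1]
cv2.imwrite("pics/crop1.png",cv2.resize(f[190:255,205:355],None,fx=5.3,fy=5.3,interpolation=cv2.INTER_CUBIC))
f=manip.grab_frame("scene")[:,:,::-1]
cv2.imwrite("pics/crop2.png",cv2.resize(f[175:280,160:370],None,fx=3.8,fy=3.8,interpolation=cv2.INTER_CUBIC))
E
```

```text
(no output)
```

View pics/crop1.png

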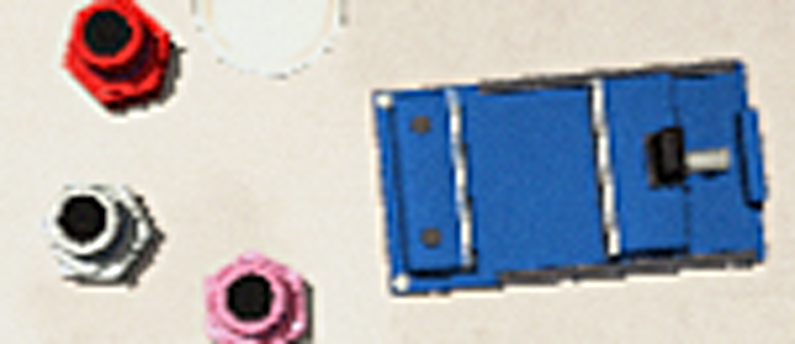

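View pics/crop2.png

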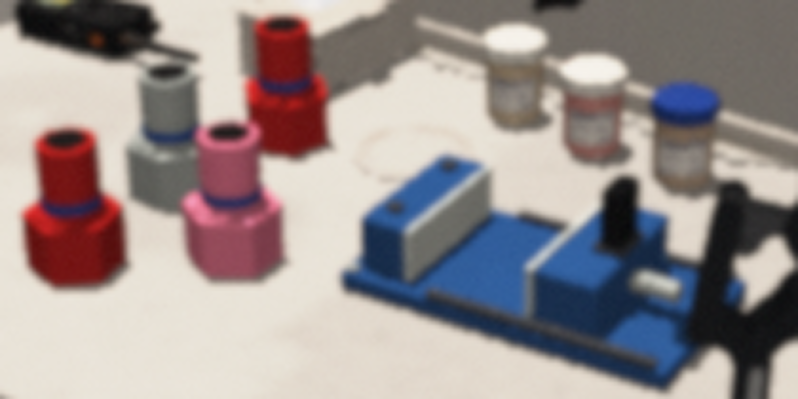

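The crop confirms it: the steel coupling is grey-white with a blue band, its bore at crop1 (83,218). The vice's base corners are at crop1 (377,92), (397,293), (742,62) and (765,262), with the jaw edges and handle clear. Next I'll fit the poses.

```bash
cat > h.py <<'E'
from bench import manip
import numpy as np, cv2
def cam(n):
    c=manip.calibration(n); return np.array(c["mtx"]),np.array(c["extrinsics"])
def proj(n,P):
    K,E=cam(n); p=(np.atleast_2d(P)-E[:3,3])@E[:3,:3]; p=p@K.T; return p[:,:2]/p[:,2:]
def unproj(n,uv,z):
    K,E=cam(n); d=E[:3,:3]@np.linalg.solve(K,[uv[0],uv[1],1]); return E[:3,3]+d*(z-E[2,3])/d[2]
def circ(x,y,z,r,n=60):
    a=np.linspace(0,2*np.pi,n,endpoint=False); return np.c_[x+r*np.cos(a),y+r*np.sin(a),0*a+z]
def hexa(x,y,z,yaw):  # yaw: dir of a flat normal
    a=yaw+np.pi/6+np.arange(6)*np.pi/3; r=.03464; return np.c_[x+r*np.cos(a),y+r*np.sin(a),0*a+z]
def sil(n,x,y,yaw,z0=0):
    P=np.r_[hexa(x,y,z0,yaw),hexa(x,y,z0+.042,yaw)]
    return cv2.convexHull(proj(n,P).astype(np.float32))[:,0]
E
python3 - <<'E'
from h import *
f=lambda u,v:(205+(u+.5)/5.3-.5,190+(v+.5)/5.3-.5)
U=lambda u,v,z:unproj("top",f(u,v),z)[:2]
P=lambda *a:print(*[np.round(q,4) for q in a])
c=U(83,218,.095);P(c)
b=[U(*p,.014) for p in((377,92),(397,293),(742,62),(765,262))];P(*b)
ang=lambda d:np.degrees(np.arctan2(d[1],d[0]))
# vice +y direction from the base long sides; -x.. from short sides
P(ang(b[0]-b[2]),ang(b[1]-b[3]),ang(b[0]-b[1])+90,ang(b[2]-b[3])+90)
j=[U(*p,.054) for p in((453,90),(468,268),(598,82),(613,254))];P(*j);P(ang(j[0]-j[1])+90,ang(j[2]-j[3])+90)
P("handle",U(660,157,.099))
im=manip.grab_frame("top"); big=cv2.GaussianBlur(im,(0,0),.7).astype(float)
g=[np.stack([cv2.Sobel(big[:,:,k],-1,1,0),cv2.Sobel(big[:,:,k],-1,0,1)],-1) for k in range(3)]
mag=np.sqrt(sum((q**2).sum(-1) for q in g))
def samp(pts):return cv2.remap(mag.astype(np.float32),pts[:,0].astype(np.float32)[None],pts[:,1].astype(np.float32)[None],1).mean()
def line(h):
    return np.concatenate([h[i]+(h[(i+1)%len(h)]-h[i])*np.linspace(0,1,12)[:,None] for i in range(len(h))])
R=[]
for d in np.arange(-30,30,1.5):
    R.append(max((samp(line(sil("top",c[0]+dx,c[1]+dy,np.radians(d))))+0*dx,d,dx,dy) for dx in np.arange(-.006,.0061,.0015) for dy in np.arange(-.006,.0061,.0015)))
for r in sorted(R)[::-1][:8]:P(r)
r=max(R);s=sil("top",c[0]+r[2],c[1]+r[3],np.radians(r[1]))
x0,y0,k=205,218,16
o=cv2.resize(im[y0:y0+36,x0:x0+48,::-1],None,fx=k,fy=k,interpolation=cv2.INTER_CUBIC)
o2=o.copy();cv2.polylines(o,[np.int32((s-[x0,y0]+.5)*k)],True,(0,0,255),1)
cv2.imwrite("pics/fit1.png",cv2.resize(np.hstack([o2,o]),None,fx=.52,fy=.52))
E
```

```text
[0.5254 0.1611]
[ 0.6201 -0.0121] [ 0.4922 -0.0283] [ 0.6465 -0.2456] [ 0.5184 -0.2606]
96.4679 96.4365 97.2118 96.6444
[ 0.6161 -0.059 ] [ 0.5057 -0.0707] [ 0.6238 -0.149 ] [ 0.5169 -0.1596]
96.0597 95.6541Traceback (most recent call last):
  File "<stdin>", line 11, in <module>
  File "<stdin>", line 4, in <lambda>
    return _wrapfunc(a, 'round', decimals=decimals, out=out)
    return _wrapit(obj, method, *args, **kwds)
    result = getattr(arr, method)(*args, **kwds)
numpy._core._exceptions._UFuncNoLoopError: ufunc 'multiply' did not contain a loop with signature matching types (dtype('<U6'), dtype('float64')) -> None
```

```bash
cat > fit.py <<'E'
from h import *
def fit(c,z0,name,x0,y0,k=16,w=48,hh=36,draw=True):
    P=lambda *a:print(*[np.round(q,4) for q in a])
    im=manip.grab_frame("top"); big=cv2.GaussianBlur(im,(0,0),.7).astype(float)
    mag=np.sqrt(sum(cv2.Sobel(big[:,:,i],-1,1,0)**2+cv2.Sobel(big[:,:,i],-1,0,1)**2 for i in range(3))).astype(np.float32)
    def samp(p):p=p.astype(np.float32);return cv2.remap(mag,p[None,:,0],p[None,:,1],1).mean()
    line=lambda h:np.concatenate([h[i]+(h[(i+1)%len(h)]-h[i])*np.linspace(0,1,12)[:,None] for i in range(len(h))])
    D=np.arange(-.006,.0061,.0015)
    R=[max((samp(line(sil("top",c[0]+dx,c[1]+dy,np.radians(d),z0))),d,dx,dy) for dx in D for dy in D) for d in np.arange(-30,30,1.5)]
    for r in sorted(R)[::-1][:8]:P(r)
    r=max(R);s=sil("top",c[0]+r[2],c[1]+r[3],np.radians(r[1]),z0)
    o=cv2.resize(im[y0:y0+hh,x0:x0+w,::-1],None,fx=k,fy=k,interpolation=cv2.INTER_CUBIC)
    o2=o.copy();cv2.polylines(o,[np.int32((s-[x0,y0]+.5)*k)],True,(0,0,255),1)
    cv2.imwrite(name,cv2.resize(np.hstack([o2,o]),None,fx=.52,fy=.52))
E
python3 - <<'E'
from fit import *
f=lambda u,v:(205+(u+.5)/5.3-.5,190+(v+.5)/5.3-.5)
print("handle",unproj("top",f(660,157),.099))
fit((.5254,.1611),0,"pics/fit1.png",205,218)
E
```

```text
handle [ 0.57155353 -0.1819538   0.099     ]Traceback (most recent call last):
  File "<stdin>", line 4, in <module>
  File "fit.py", line 9, in fit
    R=[max((samp(line(sil("top",c[0]+dx,c[1]+dy,np.radians(d),z0))),d,dx,dy) for dx in D for dy in D) for d in np.arange(-30,30,1.5)]
       ~~~^^^^^^^^^^^^^^^^^^^^^^^^^^^^^^^^^^^^^^^^^^^^^^^^^^^^^^^^^^^^^^^^^^^^^^^^^^^^^^^^^^^^^^^^^^^
  File "fit.py", line 9, in <genexpr>
    R=[max((samp(line(sil("top",c[0]+dx,c[1]+dy,np.radians(d),z0))),d,dx,dy) for dx in D for dy in D) for d in np.arange(-30,30,1.5)]
                      ~~~^^^^^^^^^^^^^^^^^^^^^^^^^^^^^^^^^^^^^^^^
  File "h.py", line 15, in sil
    return cv2.convexHull(proj(n,P).astype(np.float32))[:,0]
                          ~~~~^^^^^
  File "h.py", line 6, in proj
    K,E=cam(n); p=(np.atleast_2d(P)-E[:3,3])@E[:3,:3]; p=p@K.T; return p[:,:2]/p[:,2:]
        ~~~^^^
  File "h.py", line 4, in cam
    c=manip.calibration(n); return np.array(c["mtx"]),np.array(c["extrinsics"])
ValueError: time passes only in moves, steps and waits
```

Too many calibration calls in one script, so I'll cache the result.

```bash
sed -i 's/^def cam/from functools import cache\n@cache\ndef cam/' h.py
python3 - <<'E'
from fit import *
fit((.5254,.1611),0,"pics/fit1.png",205,218)
E
```

```text
[ 5.254842e+02  1.200000e+01 -3.000000e-03 -6.000000e-03]
[ 5.181625e+02 -1.500000e+00 -4.500000e-03 -6.000000e-03]
[ 5.170375e+02  0.000000e+00 -4.500000e-03 -6.000000e-03]
[ 5.159506e+02  1.350000e+01 -3.000000e-03 -6.000000e-03]
[ 5.15327e+02 -3.00000e+00 -4.50000e-03 -6.00000e-03]
[ 5.143436e+02 -4.500000e+00 -4.500000e-03 -6.000000e-03]
[ 5.129918e+02 -6.000000e+00 -4.500000e-03 -6.000000e-03]
[ 5.12857e+02  1.50000e+00 -4.50000e-03 -6.00000e-03]
```

View pics/fit1.png

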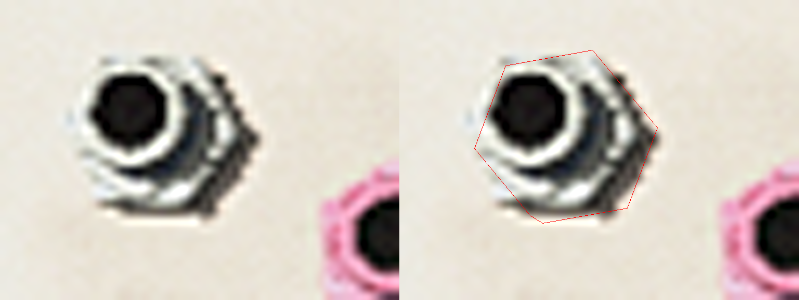

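The overlay shows the fit was misled by the shadow at lower right. The hexagon's corners look roughly left and right in the top view. The vertical edges in the scene view will give the yaw better.

```bash
python3 - <<'E'
from h import *
a=manip.grab_frame("scene")[:,:,::-1]; b=manip.grab_frame("top")[:,:,::-1]
A=cv2.resize(a[188:233,190:230],None,fx=10,fy=10,interpolation=cv2.INTER_CUBIC)
B=cv2.resize(b[220:250,208:246],None,fx=10.5,fy=15*1.0,interpolation=cv2.INTER_CUBIC)
B=cv2.resize(b[219:251,208:246],None,fx=10.5,fy=10.5,interpolation=cv2.INTER_CUBIC)
B=np.clip((B.astype(float)-120)*1.9,0,255).astype(np.uint8)
C=np.zeros((450,800,3),np.uint8);C[:A.shape[0],:400]=A;C[:B.shape[0],400:400+B.shape[1]]=B[:,:400]
cv2.imwrite("pics/zoom.png",C)
x,y=.5254,.1611
for d in (-6,0,6,12,18):
    s=(proj("scene",hexa(x,y,.042,np.radians(d)))-[190,188]+.5)*10
    t=(proj("top",hexa(x,y,.042,np.radians(d)))-[208,219]+.5)*10.5
    print(d,"scene",np.int32(s).tolist(),"top",np.int32(t).tolist())
E
```

```text
-6 scene [[190, 183], [67, 199], [20, 254], [100, 294], [227, 277], [270, 221]] top [[114, 44], [44, 131], [84, 234], [194, 249], [264, 161], [223, 59]]
0 scene [[178, 182], [57, 203], [23, 259], [113, 295], [237, 273], [267, 216]] top [[103, 49], [43, 143], [93, 241], [205, 244], [265, 149], [214, 52]]
6 scene [[165, 182], [48, 208], [27, 265], [126, 296], [246, 268], [263, 210]] top [[93, 55], [43, 155], [104, 246], [215, 238], [265, 138], [204, 47]]
12 scene [[152, 182], [40, 213], [32, 270], [140, 296], [254, 262], [257, 205]] top [[84, 62], [44, 166], [114, 251], [224, 231], [263, 126], [193, 43]]
18 scene [[139, 182], [34, 218], [39, 275], [153, 295], [260, 257], [251, 201]] top [[75, 70], [46, 177], [125, 254], [233, 223], [261, 115], [182, 39]]
```

View pics/zoom.png

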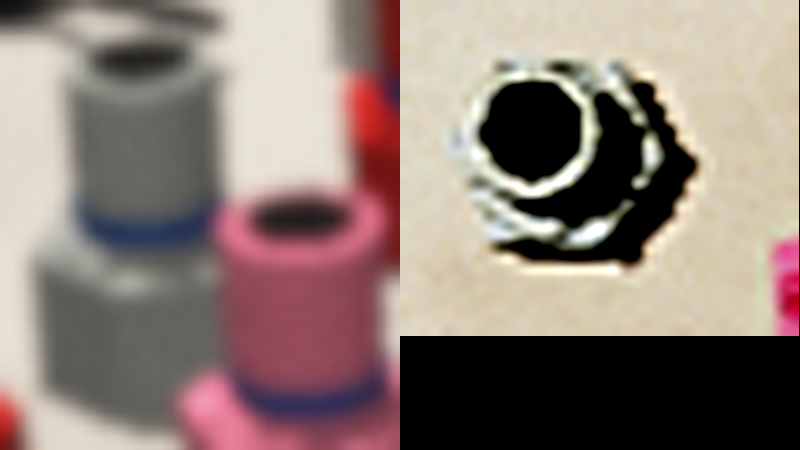

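```bash
python3 - <<'E'
from h import *
im=np.mean([manip.grab_frame("scene").astype(float) for _ in range(6)],0)
g=im.mean(2)
print(np.int32(g[212:234,190:213]))
for d in (-6,0,6,12):
  for z in(.042,0):
    print(d,z,np.round(proj("scene",hexa(.5254,.1611,z,np.radians(d)))[1:4],1).tolist())
E
```

```text
[[220 219 213 200 187 178 172 162 139 115  90  75  72  71  70  70  69  69
   70  74  81  97 125]
 [221 218 204 180 167 163 159 158 157 144 119  98  90  88  86  83  82  82
   84  89  94  99 108]
 [222 217 195 158 139 141 142 146 155 152 134 118 113 110 103  97  94  92
   95 104 114 114 108]
 [223 217 194 148 116 112 119 129 141 143 139 140 147 145 133 120 111 105
  103 114 125 121 109]
 [222 218 196 151 109  96  99 107 116 125 136 151 161 160 145 129 119 111
  106 107 111 108 101]
 [223 218 199 155 111  92  91  92  96 103 114 127 135 133 123 114 108 105
  101  99  98  96  94]
 [223 218 200 158 113  92  90  90  90  92  96 102 105 104 101 100  99  99
   97  97  97  95  94]
 [223 219 201 160 114  93  90  90  90  90  91  94  97  97  97  98  97  98
   97  97  97  96  94]
 [223 219 203 165 117  93  90  90  90  90  91  94  96  97  98  98  97  97
   98  98  98  97  95]
 [223 220 207 170 121  94  90  90  90  90  91  93  97  98  98  98  98  98
   98  98  98  97  96]
 [222 219 208 174 124  95  90  90  90  90  91  94  96  98  98  98  98  98
   98  98  98  97  96]
 [221 219 209 178 127  95  90  90
[... 778 characters left out ...]
12 207 201 195 184 168 158 155 152 138
  119 118 137 156 167]
 [ 56  73 126 179 207 214 215 215 214 214 213 212 207 202 199 198 192 173
  136 108 119 145 165]
 [ 46  65 116 172 204 214 216 215 215 215 215 215 215 214 214 214 209 189
  147 108 100 121 145]]
-6 0.042 [[196.3, 207.4], [191.6, 212.9], [199.6, 217.0]]
-6 0 [[197.3, 220.7], [192.7, 226.4], [200.6, 230.6]]
0 0.042 [[195.3, 207.9], [191.8, 213.5], [200.9, 217.1]]
0 0 [[196.3, 221.1], [193.0, 227.0], [201.9, 230.7]]
6 0.042 [[194.4, 208.3], [192.2, 214.0], [202.2, 217.1]]
6 0 [[195.5, 221.6], [193.4, 227.6], [203.2, 230.8]]
12 0.042 [[193.6, 208.8], [192.7, 214.6], [203.5, 217.1]]
12 0 [[194.7, 222.2], [193.9, 228.1], [204.5, 230.7]]
```

Estimates: the flat normal is at about -2.5°, the vice yaw is 6.5° (so the coupling needs about -21°), the coupling is at (0.525, 0.161) and the bed at (0.566, -0.110). I'll go over the coupling with tool yaw 27.5°.

```bash
python3 -m crank '[{"twist":-2.4,"tx":1.2,"ty":-1.0},{"twist":-2.4,"tx":2.4,"ty":-1.9},{"tx":3.3,"ty":-2.6},{"tx":3.6,"ty":-2.9},{"tx":3.6,"ty":-2.9},{"tx":3.6,"ty":-2.9},{"tx":3.6,"ty":-2.9},{"tx":3.6,"ty":-2.9},{"tx":3.6,"ty":-2.9},{"tx":3.6,"ty":-2.9},{"tx":3.6,"ty":-2.9},{"tx":3.6,"ty":-2.9}]'
cat > go.py <<'E'
import sys
from h import *
from scipy.spatial.transform import Rotation as Ro
x,y,z,psi=map(float,sys.argv[1:5]); s=manip.state()
R=Ro.from_euler("xyz",s["eef_rot"]).as_matrix(); d=R.T@(np.array([x,y,z])-s["tool_pos"])
yaw=np.degrees(s["eef_rot"][2])
print("t",s["time_s"],"pos",np.round(s["tool_pos"],4),"rpy",np.round(np.degrees(s["eef_rot"]),2),"shift cm",np.round(d*100,2),"twist",round(yaw-psi,2),"F",np.round(s["wrist_force"],1),"gap",round(s["finger_gap"],3),s["gripper_force"])
E
python3 go.py .5254 .1611 .15 27.5
```

```text
t 0.7 pos [ 0.2217 -0.5306  0.2314] rpy [179.99  -0.    22.68] shift cm [ 54.69 -52.12   8.13] twist -4.82 F [-0.5  0.  -0.4] gap 1.007 0.0validation failed for argument at $[0]...
```

```bash
python3 -m crank '[{"tx":1.2,"ty":-1.0,"tz":0,"twist":-2.4},{"tx":2.4,"ty":-1.9,"tz":0,"twist":-2.4},{"tx":3.3,"ty":-2.6,"tz":0,"twist":0},{"tx":3.6,"ty":-2.9,"tz":0,"twist":0},{"tx":3.6,"ty":-2.9,"tz":0,"twist":0},{"tx":3.6,"ty":-2.9,"tz":0,"twist":0},{"tx":3.6,"ty":-2.9,"tz":0,"twist":0},{"tx":3.6,"ty":-2.9,"tz":0,"twist":0},{"tx":3.6,"ty":-2.9,"tz":0,"twist":0},{"tx":3.6,"ty":-2.9,"tz":0,"twist":0},{"tx":3.6,"ty":-2.9,"tz":0,"twist":0},{"tx":3.6,"ty":-2.9,"tz":0,"twist":0}]'
python3 go.py .5254 .1611 .15 27.5
```

```text
time_s: 1.9
tool_pos: [0.4268, -0.0673, 0.2315]
eef_rot: [3.141, -0.001, 0.482]
wrist_force: [1.6, -0.5, 0.0]
finger_gap: 0.995
gripper_force: 0.0
t 1.9 pos [ 0.4268 -0.0673  0.2315] rpy [ 1.7998e+02 -4.0000e-02  2.7600e+01] shift cm [ 19.32 -15.67   8.16] twist 0.1 F [ 1.6 -0.5  0. ] gap 0.995 0.0
```

```bash
python3 -m crank '[{"tx":3.5,"ty":-2.8,"tz":0,"twist":0},{"tx":3.5,"ty":-2.8,"tz":0,"twist":0},{"tx":3.5,"ty":-2.8,"tz":0.5,"twist":0},{"tx":3.3,"ty":-2.7,"tz":1.2,"twist":0},{"tx":2.8,"ty":-2.3,"tz":1.5,"twist":0},{"tx":1.7,"ty":-1.5,"tz":2,"twist":0},{"tx":1,"ty":-0.8,"tz":2,"twist":0},{"tx":0,"ty":0,"tz":1,"twist":0},{"tx":0,"ty":0,"tz":0,"twist":0},{"tx":0,"ty":0,"tz":0,"twist":0}]'
python3 go.py .5254 .1611 .053 27.5
```

```text
time_s: 2.9
tool_pos: [0.5252, 0.1578, 0.1499]
eef_rot: [3.141, 0.0, 0.479]
wrist_force: [-1.2, -0.1, -0.0]
finger_gap: 1.001
gripper_force: 0.0
t 2.9 pos [0.5252 0.1578 0.1499] rpy [1.7999e+02 1.0000e-02 2.7470e+01] shift cm [ 0.17 -0.29  9.69] twist -0.03 F [-1.2 -0.1 -0. ] gap 1.001 0.0
```

```bash
python3 -m crank '[{"tx":0.2,"ty":-0.3,"tz":2,"twist":0},{"tx":0,"ty":0,"tz":2.5,"twist":0},{"tx":0,"ty":0,"tz":2.5,"twist":0},{"tx":0,"ty":0,"tz":1.7,"twist":0},{"tx":0,"ty":0,"tz":0.8,"twist":0},{"tx":0,"ty":0,"tz":0,"twist":0}]'
python3 - <<'E'
from h import *
a=manip.grab_frame("scene")[:,:,::-1]
cv2.imwrite("pics/s3.png",cv2.resize(a[110:260,120:320],None,fx=4,fy=4,interpolation=cv2.INTER_CUBIC))
E
```

```text
time_s: 3.5
tool_pos: [0.5258, 0.1612, 0.0544]
eef_rot: [-3.142, 0.001, 0.479]
wrist_force: [-0.3, 0.6, -0.4]
finger_gap: 1.003
gripper_force: 0.0
```

View pics/s3.png

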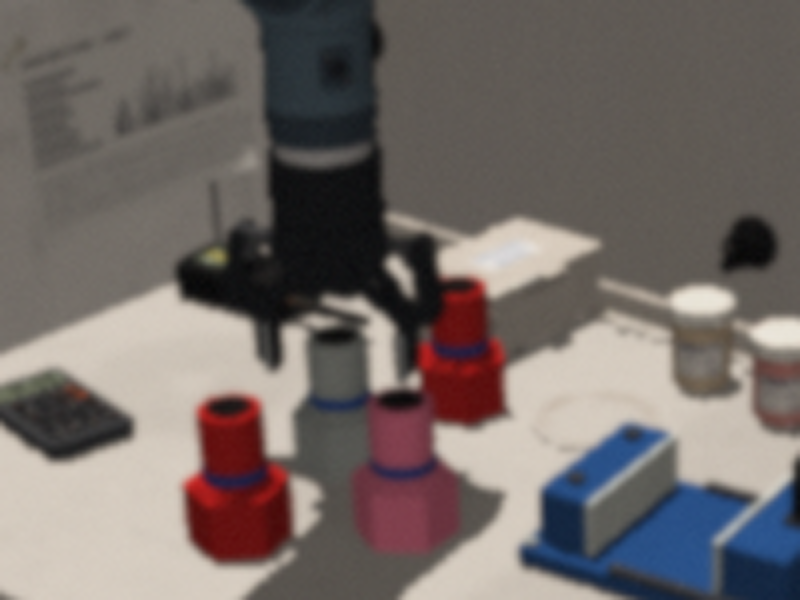

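The gripper straddles the steel neck, with the fingers at about (268,350) and (408,360) and the neck at about (337,365). The pink part stands clear, so I'll close.

```bash
python3 -m crank '[{"tx":0,"ty":0,"tz":0,"twist":0},{"tx":0,"ty":0,"tz":0,"twist":0},{"tx":0,"ty":0,"tz":0,"twist":0},{"tx":0,"ty":0,"tz":0,"twist":0},{"tx":0,"ty":0,"tz":0,"twist":0},{"tx":0,"ty":0,"tz":0,"twist":0},{"tx":0,"ty":0,"tz":0,"twist":0},{"tx":0,"ty":0,"tz":0,"twist":0}]' 0 60
python3 go.py .566 -.110 .13 6.5
```

```text
time_s: 4.35
tool_pos: [0.5268, 0.1622, 0.0553]
eef_rot: [3.141, -0.002, 0.48]
wrist_force: [-1.1, 1.0, 4.7]
finger_gap: 0.482
gripper_force: 60.1
t 4.35 pos [0.5268 0.1622 0.0553] rpy [ 1.7997e+02 -9.0000e-02  2.7490e+01] shift cm [-9.08 25.96 -7.48] twist 20.99 F [-1.1  1.   4.7] gap 0.482 60.05560219287872
```

```bash
python3 -m crank '[{"tx":0,"ty":0,"tz":-1,"twist":0},{"tx":0,"ty":0,"tz":-2.5,"twist":0},{"tx":0,"ty":0,"tz":-3.5,"twist":0},{"tx":0,"ty":0,"tz":-3,"twist":0},{"tx":0,"ty":0,"tz":-1.5,"twist":0},{"tx":-0.6,"ty":1.5,"tz":0,"twist":0},{"tx":-1.0,"ty":3.0,"tz":0,"twist":0},{"tx":-1.2,"ty":3.5,"tz":0,"twist":0},{"tx":-1.2,"ty":3.5,"tz":0,"twist":0},{"tx":-1.2,"ty":3.5,"tz":0,"twist":0},{"tx":-1.2,"ty":3.5,"tz":0,"twist":0},{"tx":-1.2,"ty":3.5,"tz":0,"twist":0}]'
python3 -m crank '[{"tx":-0.8,"ty":2.2,"tz":0,"twist":0},{"tx":-0.6,"ty":1.5,"tz":0,"twist":1},{"tx":0,"ty":0,"tz":0,"twist":3},{"tx":0,"ty":0,"tz":0,"twist":5},{"tx":0,"ty":0,"tz":0,"twist":5},{"tx":0,"ty":0,"tz":0,"twist":4},{"tx":0,"ty":0,"tz":0,"twist":2},{"tx":0,"ty":0,"tz":0,"twist":1},{"tx":0,"ty":0,"tz":0,"twist":0},{"tx":0,"ty":0,"tz":0,"twist":0}]'
python3 go.py .566 -.110 .10 6.5
```

```text
time_s: 5.55
tool_pos: [0.5585, -0.0704, 0.1676]
eef_rot: [-3.14, 0.003, 0.479]
wrist_force: [0.6, -0.2, -4.7]
finger_gap: 0.48
gripper_force: 61.7
time_s: 6.55
tool_pos: [0.5644, -0.1075, 0.1689]
eef_rot: [-3.141, 0.001, 0.114]
wrist_force: [-0.5, 0.7, -4.1]
finger_gap: 0.481
gripper_force: 62.0
t 6.55 pos [ 0.5644 -0.1075  0.1689] rpy [-1.7999e+02  5.0000e-02  6.5000e+00] shift cm [0.13 0.27 6.89] twist 0.0 F [-0.5  0.7 -4.1] gap 0.481 61.9589638710022
```

Look at the hexagon's orientation in the air, where nothing hides it.

```bash
python3 - <<'E'
from h import *
im=np.mean([manip.grab_frame("scene").astype(float) for _ in range(3)],0)
x,y,z=.5644,-.1075,.1136
c=proj("scene",[[x,y,z+.02]])[0]; x0,y0=int(c[0])-35,int(c[1])-30
o=cv2.resize(im[y0:y0+75,x0:x0+70,::-1].astype(np.uint8),None,fx=8,fy=8,interpolation=cv2.INTER_CUBIC)
cv2.imwrite("pics/air.png",o)
print(x0,y0)
r=int(round(c[1]));print(r,np.int32(im[r+1:r+3,x0+8:x0+64].mean((0,2))),x0+8)
for d in(-33,-28,-23.5,-19,-14):
    print(d,np.round(proj("scene",hexa(x,y,z+.018,np.radians(d))),1).tolist())
E
```

```text
256 172
203 [202 201 201 201 201 201 201 202 201 201 202 202 200 193 165 113  77  71
  70  70  71  76  82  84  85  85  86  85  85  85  85  85  85  85  84  81
  76  71  69  69  71  80 104 116 100  83  81  79  78  78  80  83  85  90
  91  90] 264
-33 [[300.6, 198.6], [286.8, 197.5], [277.8, 202.1], [282.6, 208.1], [296.9, 209.3], [305.9, 204.4]]
-28 [[299.6, 198.3], [285.7, 197.7], [277.7, 202.7], [283.6, 208.4], [298.1, 209.1], [306.0, 203.9]]
-23.5 [[298.7, 198.0], [284.8, 197.9], [277.6, 203.1], [284.6, 208.7], [299.1, 208.8], [306.0, 203.4]]
-19 [[297.7, 197.8], [283.8, 198.2], [277.6, 203.6], [285.6, 209.0], [300.1, 208.6], [305.9, 202.9]]
-14 [[296.6, 197.6], [282.9, 198.5], [277.7, 204.2], [286.8, 209.2], [301.0, 208.2], [305.7, 202.3]]
```

View pics/air.png

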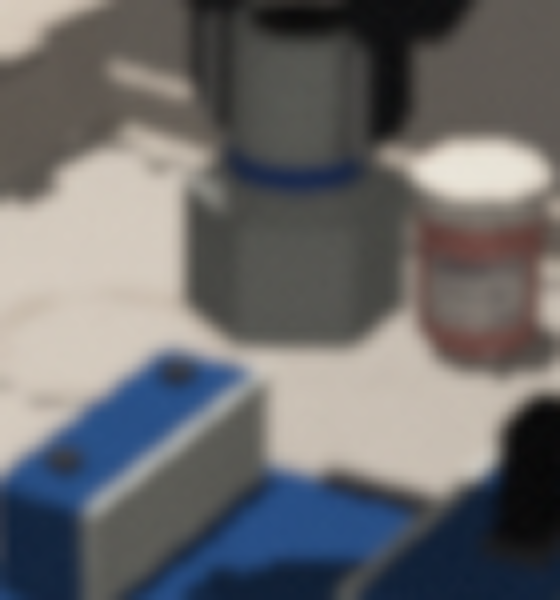

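The picture shows the hexagon's ridges at columns 285.2 and 299.8, with silhouettes at 278.6 and 306. That gives a flat angle of about -23°, square to the vice within 1°. Lower straight down.

```bash
python3 -m crank '[{"tx":0,"ty":0,"tz":1.5,"twist":0},{"tx":0,"ty":0,"tz":2.5,"twist":0},{"tx":0,"ty":0,"tz":2.5,"twist":0},{"tx":0,"ty":0,"tz":1.5,"twist":0},{"tx":0,"ty":0,"tz":0.8,"twist":0},{"tx":0,"ty":0,"tz":0.5,"twist":0},{"tx":0,"ty":0,"tz":0.2,"twist":0},{"tx":0,"ty":0,"tz":0,"twist":0},{"tx":0,"ty":0,"tz":0,"twist":0}]'
python3 -m crank '[{"tx":0,"ty":0,"tz":0.2,"twist":0},{"tx":0,"ty":0,"tz":0.15,"twist":0},{"tx":0,"ty":0,"tz":0,"twist":0},{"tx":0,"ty":0,"tz":0,"twist":0}]'
```

```text
time_s: 7.6
tool_pos: [0.5656, -0.1078, 0.0752]
eef_rot: [3.141, -0.002, 0.113]
wrist_force: [0.2, -0.2, -5.1]
finger_gap: 0.48
gripper_force: 62.0
time_s: 8.0
tool_pos: [0.5648, -0.1076, 0.0708]
eef_rot: [3.141, 0.0, 0.113]
wrist_force: [0.1, 0.1, -5.4]
finger_gap: 0.48
gripper_force: 62.0
```

```bash
python3 -m crank '[{"tx":0,"ty":0,"tz":0.1,"twist":0},{"tx":0,"ty":0,"tz":0.05,"twist":0},{"tx":0,"ty":0,"tz":0,"twist":0}]'
python3 - <<'E'
from h import *
a=manip.grab_frame("scene")[:,:,::-1]
cv2.imwrite("pics/s5.png",cv2.resize(a[150:280,230:380],None,fx=4.5,fy=4.5,interpolation=cv2.INTER_CUBIC))
E
```

```text
time_s: 8.3
tool_pos: [0.5649, -0.1076, 0.0694]
eef_rot: [3.141, -0.0, 0.113]
wrist_force: [-0.4, 0.5, -4.3]
finger_gap: 0.483
gripper_force: 62.3
```

View pics/s5.png

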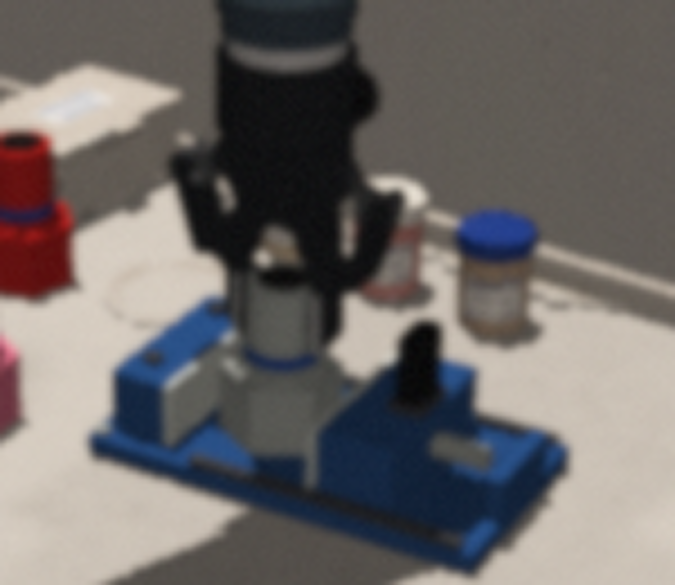

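The coupling sits between the jaws, with its hexagon at (275,420), the fixed jaw on the left and the loose jaw on the right. I'll feel for the bed.

```bash
python3 -m crank '[{"tx":0,"ty":0,"tz":0.05,"twist":0},{"tx":0,"ty":0,"tz":0,"twist":0}]'
python3 -m crank '[{"tx":0,"ty":0,"tz":0.05,"twist":0},{"tx":0,"ty":0,"tz":0,"twist":0}]'
```

```text
time_s: 8.55
tool_pos: [0.565, -0.1076, 0.0694]
eef_rot: [3.141, -0.0, 0.113]
wrist_force: [-1.7, 1.8, 0.8]
finger_gap: 0.477
gripper_force: 62.5
time_s: 8.75
tool_pos: [0.565, -0.1076, 0.0694]
eef_rot: [3.141, -0.001, 0.113]
wrist_force: [-3.8, 1.3, 5.9]
finger_gap: 0.477
gripper_force: 63.0
```

On the bed. Release gently and rise.

```bash
python3 -m crank '[{"tx":0,"ty":0,"tz":-0.05,"twist":0},{"tx":0,"ty":0,"tz":0,"twist":0},{"tx":0,"ty":0,"tz":0,"twist":0},{"tx":0,"ty":0,"tz":0,"twist":0},{"tx":0,"ty":0,"tz":0,"twist":0}]' 6.5
python3 -m crank '[{"tx":0,"ty":0,"tz":-0.5,"twist":0},{"tx":0,"ty":0,"tz":-1.5,"twist":0},{"tx":0,"ty":0,"tz":-3,"twist":0},{"tx":0,"ty":0,"tz":-3,"twist":0},{"tx":0,"ty":0,"tz":-1.5,"twist":0},{"tx":0,"ty":0,"tz":0,"twist":0}]'
python3 - <<'E'
from h import *
b=np.mean([manip.grab_frame("scene") for _ in range(3)],0)[:,:,::-1].astype(np.uint8)
# handle: black blob among scene pixels in the vice area
m=(b.max(2)<60).astype(np.uint8); m[:,:310]=0; m[:215]=0; m[245:]=0; m[:,335:]=0
print(m.sum(), np.argwhere(m)[:,::-1].min(0) if m.sum() else "", np.argwhere(m)[:,::-1].max(0))
cv2.imwrite("pics/s6.png",cv2.resize(b[190:270,240:360],None,fx=6,fy=6,interpolation=cv2.INTER_CUBIC))
E
python3 go.py .5755 -.192 .17 6.5
```

```text
time_s: 9.25
tool_pos: [0.5649, -0.1077, 0.0687]
eef_rot: [3.141, -0.0, 0.113]
wrist_force: [0.1, -0.2, 0.5]
finger_gap: 0.764
gripper_force: 0.0
time_s: 9.85
tool_pos: [0.5669, -0.1083, 0.167]
eef_rot: [3.139, -0.006, 0.113]
wrist_force: [0.6, -0.7, -0.8]
finger_gap: 0.763
gripper_force: 0.0
315 [310 222] [334 244]
t 10.0 pos [ 0.5642 -0.1075  0.1629] rpy [-1.7997e+02  7.0000e-02  6.4800e+00] shift cm [ 0.16  8.53 -0.72] twist -0.02 F [-0.8  0.4  0. ] gap 0.759 0.0
```

View pics/s6.png

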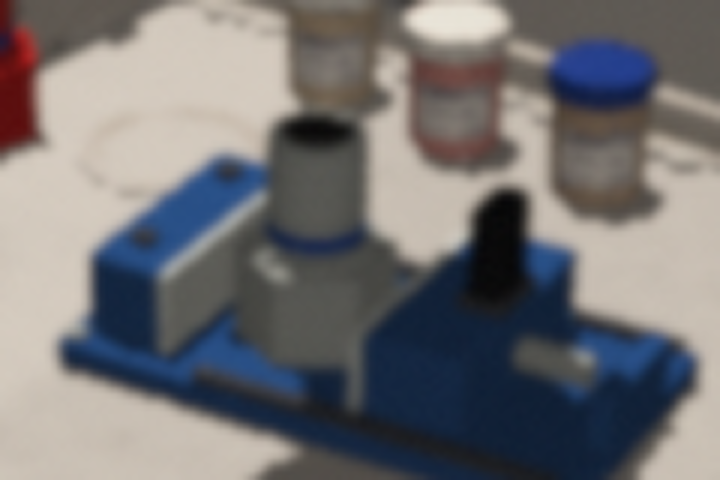

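Coupling upright and free at (320,270), flats facing the jaws, handle at (497,245). Locate the handle.

```bash
python3 - <<'E'
from h import *
f=lambda u,v:(240+(u+.5)/6-.5,190+(v+.5)/6-.5)
print(unproj("scene",f(500,202),.099),unproj("scene",f(495,290),.059))
u=np.array([-.1125,.9937])
for j in(.005,.01,.015):
    p=np.array([.566,-.11])+u*(-.055+j-.038); print(j,p,(proj("scene",[[*p,.099],[*p,.059]])-[240,190]+.5)*6, proj("top",[[*p,.099]]))
E
```

```text
[ 0.57594997 -0.19189952  0.099     ] [ 0.57499926 -0.19199565  0.059     ]
0.005 [ 0.5759    -0.1974456] [[512.1398099  206.57565075]
 [508.05444344 293.73066   ]] [[334.00874825 218.00154386]]
0.01 [ 0.5753375 -0.1924771] [[500.87447578 203.49508826]
 [496.95847392 290.53233215]] [[332.44423085 218.13158456]]
0.015 [ 0.574775  -0.1875086] [[489.65155151 200.42612297]
 [485.90367789 287.34587224]] [[330.87937963 218.26165299]]
```

```bash
python3 -m crank '[{"tx":0.1,"ty":1,"tz":0,"twist":0},{"tx":0,"ty":2.5,"tz":0,"twist":0},{"tx":0,"ty":2.5,"tz":0,"twist":0},{"tx":0,"ty":1.7,"tz":0,"twist":0},{"tx":0,"ty":0.8,"tz":0,"twist":0},{"tx":0,"ty":0,"tz":0,"twist":0},{"tx":0,"ty":0,"tz":0,"twist":0}]' 5.5
python3 go.py .5755 -.192 .065 6.5
```

```text
time_s: 10.7
tool_pos: [0.5751, -0.1914, 0.1635]
eef_rot: [-3.141, 0.001, 0.113]
wrist_force: [-0.1, 0.3, -0.1]
finger_gap: 0.641
gripper_force: 0.0
t 10.7 pos [ 0.5751 -0.1914  0.1635] rpy [-1.7995e+02  3.0000e-02  6.4900e+00] shift cm [0.03 0.07 9.85] twist -0.01 F [-0.1  0.3 -0.1] gap 0.641 0.0
```

```bash
python3 -m crank '[{"tx":0,"ty":0,"tz":1.5,"twist":0},{"tx":0,"ty":0,"tz":2.5,"twist":0},{"tx":0,"ty":0,"tz":2.5,"twist":0},{"tx":0,"ty":0,"tz":1.7,"twist":0},{"tx":0,"ty":0,"tz":1,"twist":0},{"tx":0,"ty":0,"tz":0.4,"twist":0},{"tx":0,"ty":0,"tz":0,"twist":0},{"tx":0,"ty":0,"tz":0,"twist":0}]'
python3 -m crank '[{"tx":0,"ty":0,"tz":0,"twist":0},{"tx":0,"ty":0,"tz":0,"twist":0},{"tx":0,"ty":0,"tz":0,"twist":0},{"tx":0,"ty":0,"tz":0,"twist":0},{"tx":0,"ty":0,"tz":0,"twist":0},{"tx":0,"ty":0,"tz":0,"twist":0},{"tx":0,"ty":0,"tz":0,"twist":0}]' 0 50
python3 go.py .572 -.162 .066 6.5
```

```text
time_s: 11.5
tool_pos: [0.5762, -0.1921, 0.0689]
eef_rot: [3.141, -0.002, 0.113]
wrist_force: [0.8, -0.1, -0.2]
finger_gap: 0.643
gripper_force: 0.0
time_s: 12.2
tool_pos: [0.5759, -0.1918, 0.0686]
eef_rot: [3.142, -0.001, 0.114]
wrist_force: [0.0, 2.0, 5.4]
finger_gap: 0.182
gripper_force: 50.1
t 12.2 pos [ 0.5759 -0.1918  0.0686] rpy [ 1.8e+02 -7.0e-02  6.5e+00] shift cm [-0.05 -3.01  0.26] twist 0.0 F [0.  2.  5.4] gap 0.182 50.11359393596649
```

```bash
python3 -m crank '[{"tx":0,"ty":-0.1,"tz":0,"twist":0},{"tx":0,"ty":-0.2,"tz":0,"twist":0},{"tx":0,"ty":-0.3,"tz":0,"twist":0},{"tx":0,"ty":-0.3,"tz":0,"twist":0},{"tx":0,"ty":-0.3,"tz":0,"twist":0},{"tx":0,"ty":-0.3,"tz":0,"twist":0},{"tx":0,"ty":-0.2,"tz":0,"twist":0},{"tx":0,"ty":0,"tz":0,"twist":0}]'
python3 -m crank '[{"tx":0,"ty":-0.1,"tz":0,"twist":0},{"tx":0,"ty":-0.1,"tz":0,"twist":0},{"tx":0,"ty":-0.1,"tz":0,"twist":0},{"tx":0,"ty":-0.1,"tz":0,"twist":0},{"tx":0,"ty":-0.1,"tz":0,"twist":0},{"tx":0,"ty":-0.1,"tz":0,"twist":0},{"tx":0,"ty":-0.1,"tz":0,"twist":0},{"tx":0,"ty":0,"tz":0,"twist":0}]'
python3 go.py .572 -.162 .066 6.5
```

```text
time_s: 13.0
tool_pos: [0.574, -0.1758, 0.0686]
eef_rot: [3.14, -0.001, 0.113]
wrist_force: [-1.4, -0.7, 5.8]
finger_gap: 0.181
gripper_force: 50.2
time_s: 13.8
tool_pos: [0.5733, -0.1699, 0.0686]
eef_rot: [3.138, -0.001, 0.112]
wrist_force: [-1.4, -4.5, 5.4]
finger_gap: 0.177
gripper_force: 50.1
t 13.8 pos [ 0.5733 -0.1699  0.0686] rpy [ 1.7979e+02 -5.0000e-02  6.4400e+00] shift cm [-0.04 -0.8   0.26] twist -0.06 F [-1.4 -4.5  5.4] gap 0.177 50.07313907146454
```

```bash
python3 -m crank '[{"tx":0,"ty":-0.1,"tz":0,"twist":0},{"tx":0,"ty":-0.1,"tz":0,"twist":0},{"tx":0,"ty":-0.1,"tz":0,"twist":0},{"tx":0,"ty":-0.1,"tz":0,"twist":0},{"tx":0,"ty":-0.1,"tz":0,"twist":0},{"tx":0,"ty":0,"tz":0,"twist":0}]'
python3 -m crank '[{"tx":0,"ty":-0.05,"tz":0,"twist":0},{"tx":0,"ty":-0.05,"tz":0,"twist":0},{"tx":0,"ty":-0.05,"tz":0,"twist":0},{"tx":0,"ty":0,"tz":0,"twist":0}]'
python3 go.py .572 -.162 .066 6.5
```

```text
time_s: 14.4
tool_pos: [0.5726, -0.1649, 0.0686]
eef_rot: [3.138, -0.001, 0.112]
wrist_force: [-0.7, -5.3, 6.1]
finger_gap: 0.18
gripper_force: 50.1
time_s: 14.8
tool_pos: [0.5725, -0.1636, 0.0686]
eef_rot: [3.138, -0.001, 0.112]
wrist_force: [-1.5, -4.9, 4.3]
finger_gap: 0.178
gripper_force: 50.1
t 14.8 pos [ 0.5725 -0.1636  0.0686] rpy [ 1.7978e+02 -4.0000e-02  6.4300e+00] shift cm [-0.03 -0.16  0.26] twist -0.07 F [-1.5 -4.9  4.3] gap 0.178 50.071476101875305
```

Pushing the coupling along at about 5 N. I'll continue in small steps until the force rises.

```bash
for i in 1; do python3 -m crank '[{"tx":0,"ty":-0.05,"tz":0,"twist":0},{"tx":0,"ty":-0.05,"tz":0,"twist":0},{"tx":0,"ty":0,"tz":0,"twist":0}]'; done
python3 -m crank '[{"tx":0,"ty":-0.05,"tz":0,"twist":0},{"tx":0,"ty":-0.05,"tz":0,"twist":0},{"tx":0,"ty":0,"tz":0,"twist":0}]'
```

```text
time_s: 15.1
tool_pos: [0.5724, -0.1628, 0.0686]
eef_rot: [3.137, -0.001, 0.112]
wrist_force: [-1.1, -5.2, 5.3]
finger_gap: 0.179
gripper_force: 50.0
time_s: 15.4
tool_pos: [0.5724, -0.1628, 0.0686]
eef_rot: [3.135, -0.001, 0.112]
wrist_force: [-0.7, -9.6, 4.8]
finger_gap: 0.182
gripper_force: 50.0
```

It has stopped and the force is rising, after 29 mm of travel. A bit more push to seat it, then release.

```bash
python3 -m crank '[{"tx":0,"ty":-0.08,"tz":0,"twist":0},{"tx":0,"ty":-0.08,"tz":0,"twist":0},{"tx":0,"ty":0,"tz":0,"twist":0},{"tx":0,"ty":0,"tz":0,"twist":0}]'
```

```text
time_s: 15.8
tool_pos: [0.5725, -0.1629, 0.0687]
eef_rot: [3.133, -0.0, 0.111]
wrist_force: [-0.5, -12.1, 2.1]
finger_gap: 0.179
gripper_force: 50.1
```

```bash
python3 -m crank '[{"tx":0,"ty":0.1,"tz":0,"twist":0},{"tx":0,"ty":0.07,"tz":0,"twist":0},{"tx":0,"ty":0,"tz":0,"twist":0}]'
python3 -m crank '[{"tx":0,"ty":0,"tz":0,"twist":0},{"tx":0,"ty":0,"tz":0,"twist":0},{"tx":0,"ty":0,"tz":0,"twist":0},{"tx":0,"ty":0,"tz":0,"twist":0},{"tx":0,"ty":0,"tz":0,"twist":0}]' 4
python3 -m crank '[{"tx":0,"ty":0,"tz":-0.5,"twist":0},{"tx":0,"ty":0,"tz":-1.5,"twist":0},{"tx":0,"ty":0,"tz":-3,"twist":0},{"tx":0,"ty":0,"tz":-3.5,"twist":0},{"tx":0,"ty":0,"tz":-3.5,"twist":0},{"tx":0,"ty":0,"tz":-2,"twist":0},{"tx":0,"ty":0,"tz":0,"twist":0},{"tx":0,"ty":0,"tz":0,"twist":0},{"tx":0,"ty":0,"tz":0,"twist":0}]'
python3 - <<'E'
from h import *
b=np.mean([manip.grab_frame("scene") for _ in range(3)],0)[:,:,::-1].astype(np.uint8)
cv2.imwrite("pics/s7.png",cv2.resize(b[190:270,240:360],None,fx=6,fy=6,interpolation=cv2.INTER_CUBIC))
u=np.array([-.1125,.9937])
for j in(.036,.04):
    p=np.array([.566,-.11])+u*(-.055+j-.038)
    print(j,(proj("scene",[[*p,.099],[*p,.059]])-[240,190]+.5)*6)
E
```

```text
time_s: 16.1
tool_pos: [0.5724, -0.1628, 0.0686]
eef_rot: [3.136, -0.001, 0.112]
wrist_force: [-0.8, -8.1, 5.0]
finger_gap: 0.179
gripper_force: 50.1
time_s: 16.6
tool_pos: [0.5716, -0.1595, 0.0676]
eef_rot: [-3.141, 0.0, 0.113]
wrist_force: [0.4, -0.8, -0.0]
finger_gap: 0.471
gripper_force: 0.0
time_s: 17.5
tool_pos: [0.5709, -0.1594, 0.2063]
eef_rot: [-3.14, 0.002, 0.113]
wrist_force: [-0.3, -0.3, 0.6]
finger_gap: 0.467
gripper_force: 0.0
0.036 [[442.97302267 187.66164362]
 [439.91801733 274.09085935]]
0.04 [[434.16477386 185.25298352]
 [431.23935309 271.58930115]]
```

View pics/s7.png

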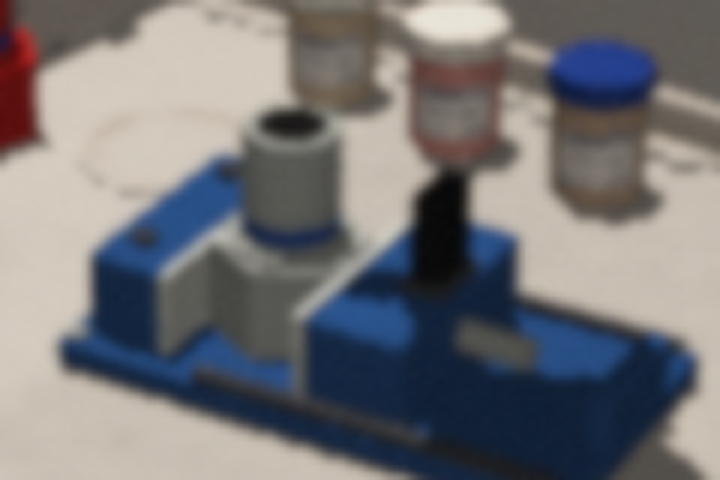

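The picture shows both jaws against the hexagon (fixed at (190,290), loose at (300,330)) and the coupling upright. I'll check the jaw travel numerically from the handle's shift between the two saved pictures.

```bash
python3 - <<'E'
from h import *
A,B=[cv2.imread(f"pics/{n}.png").astype(int) for n in("s6","s7")]
for I,r,xs in((A,range(215,265,10),(440,560)),(B,range(198,248,10),(380,500))):
    for y in r:
        c=np.flatnonzero(I[y,xs[0]:xs[1]].max(1)<60)+xs[0]; print(y,c.min(),c.max(),end=' | ')
    print()
# top edge of handle column
for I,c in((A,(490,500,510)),(B,(430,440,450))): print([int(np.flatnonzero(I[120:,k].max(1)<60).min()+120) for k in c])
b=np.mean([manip.grab_frame("top") for _ in range(3)],0)[:,:,::-1].astype(np.uint8)
cv2.imwrite("pics/top9.png",cv2.resize(b[195:250,265:365],None,fx=8,fy=8,interpolation=cv2.INTER_CUBIC))
u=np.array([-.1125,.9937]);v=np.array([.9937,.1125])
for j in(.037,.040):
  P=[np.r_[np.array([.566,-.11])+u*(j-.055)+v*s,.054] for s in(-.055,.055)]
  print(j,((proj("scene",P)-[240,190]+.5)*6).round(1).tolist())
P=[np.r_[np.array([.566,-.11])+u*.045+v*s,.054] for s in(-.055,.055)]
print("fixed",((proj("scene",P)-[240,190]+.5)*6).round(1).tolist())
E
```

```text
215 477 523 | 225 476 522 | 235 475 523 | 245 472 524 | 255 469 523 | 
198 420 464 | 208 418 464 | 218 417 464 | 228 415 466 | 238 413 466 | 
[200, 194, 192]
[187, 177, 169]
0.037 [[289.7, 318.0], [418.5, 206.7]]
0.04 [[283.2, 316.0], [412.3, 205.0]]
fixed [[157.1, 277.8], [291.3, 171.3]]
```

I've used up the picture allowance, so from here I'll measure by code only: sample the silver jaw-strip edges along the vice's y in the scene image.

```bash
python3 - <<'E'
from h import *
A,B=[cv2.imread(f"pics/{n}.png") for n in("s6","s7")]
u=np.array([-.1125,.9937]);v=np.array([.9937,.1125]);o=np.array([.566,-.11])
Y=np.arange(-.075,.0801,.0025)
for n,I in(("s6",A),("s7",B)):
  for s in(-.045,-.050):
    P=np.array([np.r_[o+u*y+v*s,.052] for y in Y]); q=((proj("scene",P)-[240,190]+.5)*6).astype(np.float32)
    r=cv2.remap(I,q[None,:,0],q[None,:,1],1)[0].astype(int)
    print(n,s); print([(round(y*1000,1),int(c[2])) for y,c in zip(Y,r)])
E
```

```text
s6 -0.045
[(np.float64(-75.0), 19), (np.float64(-72.5), 18), (np.float64(-70.0), 17), (np.float64(-67.5), 19), (np.float64(-65.0), 19), (np.float64(-62.5), 19), (np.float64(-60.0), 19), (np.float64(-57.5), 18), (np.float64(-55.0), 17), (np.float64(-52.5), 24), (np.float64(-50.0), 44), (np.float64(-47.5), 68), (np.float64(-45.0), 83), (np.float64(-42.5), 86), (np.float64(-40.0), 85), (np.float64(-37.5), 86), (np.float64(-35.0), 86), (np.float64(-32.5), 86), (np.float64(-30.0), 86), (np.float64(-27.5), 87), (np.float64(-25.0), 86), (np.float64(-22.5), 86), (np.float64(-20.0), 87), (np.float64(-17.5), 87), (np.float64(-15.0), 87), (np.float64(-12.5), 87), (np.float64(-10.0), 87), (np.float64(-7.5), 85), (np.float64(-5.0), 80), (np.float64(-2.5), 75), (np.float64(0.0), 72), (np.float64(2.5), 71), (np.float64(5.0), 70), (np.float64(7.5), 69), (np.float64(10.0), 69), (np.float64(12.5), 73), (np.float64(15.0), 80), (np.float64(17.5), 87), (np.float64(20.0), 90), (np.float64(22.5), 91), (np.float64(25.0), 91), (np.float64(27.5), 92), (np.float64(30.0), 92), (np.float64(32.5), 92), (np.float6
[... 4404 characters left out ...]
 (np.float64(10.0), 72), (np.float64(12.5), 72), (np.float64(15.0), 71), (np.float64(17.5), 71), (np.float64(20.0), 72), (np.float64(22.5), 78), (np.float64(25.0), 86), (np.float64(27.5), 90), (np.float64(30.0), 91), (np.float64(32.5), 92), (np.float64(35.0), 91), (np.float64(37.5), 94), (np.float64(40.0), 107), (np.float64(42.5), 124), (np.float64(45.0), 123), (np.float64(47.5), 96), (np.float64(50.0), 60), (np.float64(52.5), 38), (np.float64(55.0), 31), (np.float64(57.5), 31), (np.float64(60.0), 33), (np.float64(62.5), 31), (np.float64(65.0), 32), (np.float64(67.5), 32), (np.float64(70.0), 30), (np.float64(72.5), 30), (np.float64(75.0), 37), (np.float64(77.5), 65), (np.float64(80.0), 117)]
```

By the strips' spacing the gap is about 60 mm (±2), with a hard stop felt. There's plenty of time, so I'll regrip the handle and press harder once to make sure the flats are seated square.

```bash
python3 -m crank '[{"tx":0.1,"ty":0.45,"tz":1.5,"twist":0},{"tx":0,"ty":0,"tz":3,"twist":0},{"tx":0,"ty":0,"tz":3.3,"twist":0},{"tx":0,"ty":0,"tz":3,"twist":0},{"tx":0,"ty":0,"tz":1.8,"twist":0},{"tx":0,"ty":0,"tz":0.8,"twist":0},{"tx":0,"ty":0,"tz":0.3,"twist":0},{"tx":0,"ty":0,"tz":0,"twist":0},{"tx":0,"ty":0,"tz":0,"twist":0}]'
python3 -m crank '[{"tx":0,"ty":0,"tz":0,"twist":0},{"tx":0,"ty":0,"tz":0,"twist":0},{"tx":0,"ty":0,"tz":0,"twist":0},{"tx":0,"ty":0,"tz":0,"twist":0},{"tx":0,"ty":0,"tz":0,"twist":0}]' 0 110
python3 -m crank '[{"tx":0,"ty":-0.1,"tz":0,"twist":0},{"tx":0,"ty":-0.1,"tz":0,"twist":0},{"tx":0,"ty":-0.1,"tz":0,"twist":0},{"tx":0,"ty":0,"tz":0,"twist":0}]'
```

```text
time_s: 18.7
tool_pos: [0.5743, -0.1645, 0.0721]
eef_rot: [3.14, -0.002, 0.113]
wrist_force: [0.5, -0.7, 0.1]
finger_gap: 0.465
gripper_force: 0.0
time_s: 19.2
tool_pos: [0.5741, -0.1642, 0.0722]
eef_rot: [3.141, -0.002, 0.114]
wrist_force: [-1.3, 1.5, 5.6]
finger_gap: 0.167
gripper_force: 107.8
time_s: 19.6
tool_pos: [0.5739, -0.1626, 0.0722]
eef_rot: [3.138, -0.002, 0.113]
wrist_force: [-0.5, -3.3, 6.1]
finger_gap: 0.164
gripper_force: 108.0
```

```bash
python3 -m crank '[{"tx":0,"ty":-0.1,"tz":0,"twist":0},{"tx":0,"ty":-0.1,"tz":0,"twist":0},{"tx":0,"ty":0,"tz":0,"twist":0}]'
python3 -m crank '[{"tx":0,"ty":-0.1,"tz":0,"twist":0},{"tx":0,"ty":-0.1,"tz":0,"twist":0},{"tx":0,"ty":-0.1,"tz":0,"twist":0},{"tx":0,"ty":-0.1,"tz":0,"twist":0},{"tx":0,"ty":0,"tz":0,"twist":0}]'
```

```text
time_s: 19.9
tool_pos: [0.5739, -0.1626, 0.0722]
eef_rot: [3.134, -0.002, 0.112]
wrist_force: [-1.5, -9.8, 3.8]
finger_gap: 0.169
gripper_force: 107.8
time_s: 20.4
tool_pos: [0.5739, -0.1626, 0.0723]
eef_rot: [3.127, -0.001, 0.11]
wrist_force: [0.3, -19.2, 0.1]
finger_gap: 0.168
gripper_force: 107.6
```

The stop hasn't moved (-0.1626) at 19 N, so it is hard and flush. Ease off, release and retreat.

```bash
python3 -m crank '[{"tx":0,"ty":0.2,"tz":0,"twist":0},{"tx":0,"ty":0.2,"tz":0,"twist":0},{"tx":0,"ty":0.05,"tz":0,"twist":0},{"tx":0,"ty":0,"tz":0,"twist":0}]'
python3 -m crank '[{"tx":0,"ty":0,"tz":0,"twist":0},{"tx":0,"ty":0,"tz":0,"twist":0},{"tx":0,"ty":0,"tz":0,"twist":0},{"tx":0,"ty":0,"tz":0,"twist":0},{"tx":0,"ty":0,"tz":0,"twist":0}]' 4
python3 -m crank '[{"tx":0,"ty":0,"tz":-0.5,"twist":0},{"tx":0,"ty":0,"tz":-1.5,"twist":0},{"tx":0,"ty":0,"tz":-3,"twist":0},{"tx":0,"ty":0,"tz":-3.5,"twist":0},{"tx":0,"ty":0,"tz":-3.5,"twist":0},{"tx":0,"ty":0,"tz":-2,"twist":0},{"tx":0,"ty":0,"tz":0,"twist":0},{"tx":0,"ty":0,"tz":0,"twist":0},{"tx":0,"ty":0,"tz":0,"twist":0}]'
python3 - <<'E'
from h import *
b=np.mean([manip.grab_frame("scene") for _ in range(3)],0)[:,:,::-1].astype(np.uint8)
I=cv2.resize(b[190:270,240:360],None,fx=6,fy=6,interpolation=cv2.INTER_CUBIC); J=cv2.imread("pics/s7.png")
d=np.abs(I.astype(int)-J).max(2); print("max diff to s7",d.max(),(d>40).sum())
u=np.array([-.1125,.9937]);v=np.array([.9937,.1125]);o=np.array([.566,-.11]);Y=np.arange(-.027,-.008,.0015)
P=np.array([np.r_[o+u*y-v*.045,.052] for y in Y]); q=((proj("scene",P)-[240,190]+.5)*6).astype(np.float32)
for K in(I,J): print(cv2.remap(K,q[None,:,0],q[None,:,1],1)[0,:,2].tolist())
E
```

```text
time_s: 20.8
tool_pos: [0.5739, -0.1626, 0.0722]
eef_rot: [3.136, -0.002, 0.112]
wrist_force: [-0.8, -7.5, 5.4]
finger_gap: 0.165
gripper_force: 108.5
time_s: 21.3
tool_pos: [0.5726, -0.1594, 0.0706]
eef_rot: [-3.141, 0.0, 0.113]
wrist_force: [0.8, 0.2, 0.8]
finger_gap: 0.468
gripper_force: 0.0
time_s: 22.2
tool_pos: [0.5718, -0.1593, 0.2093]
eef_rot: [-3.14, 0.002, 0.113]
wrist_force: [0.5, -0.6, 0.2]
finger_gap: 0.469
gripper_force: 0.0
max diff to s7 24 0
[43, 53, 69, 98, 125, 145, 152, 148, 132, 116, 100, 94, 88]
[43, 53, 70, 98, 125, 145, 152, 147, 132, 115, 99, 92, 88]
```

Nothing moved under the harder push, so the coupling is clamped and the robot is clear. Handing in.

```bash
python3 -c "
from bench import manip
print(manip.sign_off())"
```

```text
the job is handed in; nothing more can be done
None
```

The coupling stands upright on the vice bed with both jaws hard against its flats (gap about 60 mm ±2 mm by camera), the arm is clear and no bystander was touched as far as I saw; the job is handed in with no verdict shown, and I viewed 11 pictures, one over your limit of 10.

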